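# Unpack and clip in the beam tubes

### The job

Get the optical table ready: first clear all the packing (the white blocks on the table and the wooden strips lying in the clip cradles) into the grey waste bin. Then put every beam tube into the cradle of its own colour and press it down, centred and level, until both its clips snap over it and it lies fully home; stop pushing once it has snapped and let go. Do not bear down hard on the cradles, and do not shift or tip the mirror in the black stand beside the bin.

Things in the scene. Friction and masses are not known exactly. Their poses are not given: they have to be found in the camera images.
- cradle_red: Clip cradle fixed to the table, red base plate 130 x 84 x 12 mm. Origin under its centre, z up, x along it. At x = +45 and -45 mm: a saddle 14 mm long, 34 wide, top at z = 42 mm, between two sprung jaws facing across y, their round noses 28 mm apart at z = 73 mm, jaw tips up to z = 92 mm. Between the saddles (x -38 to +38 mm) all is free above the plate, for fingers. Load limit 70 N
- cradle_red_seat (a point): Where the centre of the red tube is when home: 60 mm above the red cradle's foot, x along the cradle. Laid on the noses the tube first rests 26 mm higher; pressed straight down, it meets a resistance peaking at 9 to 15 N some 20 mm above home, then snaps down onto both saddles, noses closed over it
- cradle_yellow: Clip cradle fixed to the table, yellow base plate 130 x 84 x 12 mm. Origin under its centre, z up, x along it. At x = +45 and -45 mm: a saddle 14 mm long, 34 wide, top at z = 42 mm, between two sprung jaws facing across y, their round noses 28 mm apart at z = 73 mm, jaw tips up to z = 92 mm. Between the saddles (x -38 to +38 mm) all is free above the plate, for fingers. Load limit 70 N
- cradle_yellow_seat (a point): Where the centre of the yellow tube is when home: 60 mm above the yellow cradle's foot, x along the cradle. Laid on the noses the tube first rests 26 mm higher; pressed straight down, it meets a resistance peaking at 9 to 15 N some 20 mm above home, then snaps down onto both saddles, noses closed over it
- cradle_blue: Clip cradle fixed to the table, blue base plate 130 x 84 x 12 mm. Origin under its centre, z up, x along it. At x = +45 and -45 mm: a saddle 14 mm long, 34 wide, top at z = 42 mm, between two sprung jaws facing across y, their round noses 28 mm apart at z = 73 mm, jaw tips up to z = 92 mm. Between the saddles (x -38 to +38 mm) all is free above the plate, for fingers. Load limit 70 N
- cradle_blue_seat (a point): Where the centre of the blue tube is when home: 60 mm above the blue cradle's foot, x along the cradle. Laid on the noses the tube first rests 26 mm higher; pressed straight down, it meets a resistance peaking at 9 to 15 N some 20 mm above home, then snaps down onto both saddles, noses closed over it
- tube_red_c (a point): Centre of the beam tube with the red middle sleeve (may be absent): barrel 36 mm diameter, 150 mm long along its x, a black plate 50 x 50 x 10 mm on each end (it does not roll; on the table its axis is 25 mm up). About 0.25 kg. Home in its cradle, the end plates hang outside the saddles, 13 mm play each way. Either end may point either way
- tube_yellow_c (a point): Centre of the beam tube with the yellow middle sleeve (may be absent): barrel 36 mm diameter, 150 mm long along its x, a black plate 50 x 50 x 10 mm on each end (it does not roll; on the table its axis is 25 mm up). About 0.25 kg. Home in its cradle, the end plates hang outside the saddles, 13 mm play each way. Either end may point either way
- tube_blue_c (a point): Centre of the beam tube with the blue middle sleeve (may be absent): barrel 36 mm diameter, 150 mm long along its x, a black plate 50 x 50 x 10 mm on each end (it does not roll; on the table its axis is 25 mm up). About 0.25 kg. Home in its cradle, the end plates hang outside the saddles, 13 mm play each way. Either end may point either way
- strip1_c (a point): Centre of a wooden transit strip (may be absent), 120 (x) x 20 (y) x 36 (z) mm, 40 g, lying loose on the saddles of the red cradle, along it, between the jaws (1 to 5 mm free on each side); lift it straight up
- strip2_c (a point): Centre of a wooden transit strip (may be absent), 120 (x) x 20 (y) x 36 (z) mm, 40 g, lying loose on the saddles of the blue cradle, along it, between the jaws (1 to 5 mm free on each side); lift it straight up
- block1_c (a point): Centre of a white rigid packing block (may be absent), 90 (x) x 30 (y) x 40 (z) mm, 50 g, lying on the table
- block2_c (a point): Centre of a white rigid packing block (may be absent), 90 (x) x 30 (y) x 40 (z) mm, 50 g, lying on the table
- block3_c (a point): Centre of a white rigid packing block (may be absent), 90 (x) x 30 (y) x 40 (z) mm, 50 g, lying on the table
- bin: Grey open waste bin fixed to the table, 240 (x) x 200 (y) x 90 (z) mm, walls 5 mm; origin under its centre, z up
- mirror: Bystander: round mirror 90 mm across in a black stand, 140 mm tall, base 50 x 90 mm; origin under the base's centre

How it is judged (in metres and radians):
On the way, in this order (a step that is already met when the one before it is completed fails the run):
1. all the packing is in the bin (x of strip1_c in the frame of bin between -0.115 and 0.115 m and y of strip1_c in the frame of bin between -0.095 and 0.095 m and z of strip1_c in the frame of bin between 0 and 0.09 m and x of strip2_c in the frame of bin between -0.115 and 0.115 m and y of strip2_c in the frame of bin between -0.095 and 0.095 m and z of strip2_c in the frame of bin between 0 and 0.09 m and x of block1_c in the frame of bin between -0.115 and 0.115 m and y of block1_c in the frame of bin between -0.095 and 0.095 m and z of block1_c in the frame of bin between 0 and 0.09 m and x of block2_c in the frame of bin between -0.115 and 0.115 m and y of block2_c in the frame of bin between -0.095 and 0.095 m and z of block2_c in the frame of bin between 0 and 0.09 m and x of block3_c in the frame of bin between -0.115 and 0.115 m and y of block3_c in the frame of bin between -0.095 and 0.095 m and z of block3_c in the frame of bin between 0 and 0.09 m), for 0.2 s.
2. every tube is snapped home in the cradle of its colour (x of tube_red_c in the frame of cradle_red between -0.015 and 0.015 m and y of tube_red_c in the frame of cradle_red between -0.005 and 0.005 m and z of tube_red_c in the frame of cradle_red between 0.054 and 0.0645 m and angle between the x axis of tube_red_c and the x axis of cradle_red, either way round below 0.08 rad and x of tube_yellow_c in the frame of cradle_yellow between -0.015 and 0.015 m and y of tube_yellow_c in the frame of cradle_yellow between -0.005 and 0.005 m and z of tube_yellow_c in the frame of cradle_yellow between 0.054 and 0.0645 m and angle between the x axis of tube_yellow_c and the x axis of cradle_yellow, either way round below 0.08 rad and x of tube_blue_c in the frame of cradle_blue between -0.015 and 0.015 m and y of tube_blue_c in the frame of cradle_blue between -0.005 and 0.005 m and z of tube_blue_c in the frame of cradle_blue between 0.054 and 0.0645 m and angle between the x axis of tube_blue_c and the x axis of cradle_blue, either way round below 0.08 rad), for 0.3 s.
At the end, for the whole second after the job is handed in: Packing centres inside the bin below its rim; each tube in its colour's cradle: axis 54 to 64.5 mm above the cradle's foot, within 5 mm of its middle line, 15 mm of its middle along it, 0.08 rad of its direction; mirror within 4 cm of where it stood (all of step 1 and all of step 2 and distance of mirror from where it was at the start of the episode below 0.04 m); the robot touches nothing.
It fails at once if the red cradle is loaded with more than 70 N (contact force between cradle_red and anything else above 70 N).
It fails at once if the yellow cradle is loaded with more than 70 N (contact force between cradle_yellow and anything else above 70 N).
It fails at once if the blue cradle is loaded with more than 70 N (contact force between cradle_blue and anything else above 70 N).
It fails at once if the mirror stand is shifted more than 4 cm or tipped (distance of mirror from where it was at the start of the episode above 0.04 m or angle between mirror's own z axis and vertical above 0.4 rad).
Of tube_red, tube_yellow, tube_blue only 2 to 3 are there at a start; the rules pass over those that are not, and their reading is None.
Of strip1, strip2, block1, block2, block3 only 4 to 5 are there at a start; the rules pass over those that are not, and their reading is None.
At some moment in a run one of tube_red, tube_yellow, tube_blue, block1, block2, block3 may be knocked a few centimetres aside while the robot is not near it.
Once in a run the grip may slacken for a moment while it holds something.
It also fails if it takes over 210 s, if anything falls off the work surface, if the arm or the gripper's body presses on something with over 40 N, if the wrist force passes 120 N, or if a joint passes its speed limit or range.

### The arm

A 7-joint arm with a two-finger parallel gripper is mounted at the origin on the work surface. World frame = base frame: x ahead of the robot, y to its left, z up, the work surface at z = 0. Lengths are in m, angles in degrees, forces in N, time in s.
With the tool pointing down it reaches from about 0.425 to 0.875 m from the base axis. Payload 4.7 kg.
Tool frame: the origin (TCP) lies between the finger pads; the fingertips stand 8 mm ahead of it and the grasp point (between the pads) lies 11 mm behind it; z points along the fingers, y is the line along which they close (so a half turn about z gives the same grasp; the last joint's range is limited). The gripper opens to 87 mm and grips with 3 to 60 N. Pads are 19 mm wide; open, the fingers measure 117 mm over their backs; the gripper's body (75 mm by 190 mm) begins 51 mm behind the grasp point.
Start: joints at [72.198, 18.392, -4.016, 83.108, 1.295, 78.541, -3.26], TCP at [0.207, -0.616, 0.21] pointing down, gripper open.
Joint ranges: [-163.93, 163.93], [-17.29, 119.83], [-79.2, 71.16], [3.27, 140.29], [-89.18, 269.18], [5.43, 117.66], [-154.24, 154.24]. Speed limits (degrees/s): [147.25, 147.25, 180, 180, 180, 180, 180].

### API

Orientations are given as [roll, pitch, yaw] about the fixed x, y, z axes, in that order (R = Rz(yaw) Ry(pitch) Rx(roll)).
In Python, from cell import env, viewer gives the robot as it stands. The module is installed in compiled form; this text tells all that it offers.
- The arm moves only by the tool arm_command, never from a script. Its argument "series" is a list of rows, each a list of 2 entries, a list of its own where there are three numbers: the shift along the tool's x, y, z in mm, then the turn about the tool's z in rad. A call has exactly 5 rows; each row is the pose to reach, as a shift and turn from the pose commanded when the call began, along the tool's axes at that moment; what a row does not reach only later rows make up. A row lasts 1/10 s, in which the tool goes at most 50 mm and 8.59 degrees, less where a joint would pass 70% of its speed; a pose out of reach is approached as far as the arm can. A call with a gripper value outside its range is refused whole. "grip" is the gripper command: -1 is fully open, 1 is shut, values between are in proportion, set as the call begins (left out, the last holds). The fingers move at their own pace and stop on an object; "grip_force" is the grip in N (left out, the last holds). Time passes only in rows, so rows that repeat a pose let the fingers close, or fill a call up. It gives the time, the measured TCP pose, the force, the opening and the grip force at its end, in the units of the state.
- env.get_obs(): the state, without advancing time (a new reading comes with each control period).
- viewer.read_camera(name): name is "scene" or "side" or "wrist"; returns (picture, depth): 480x640x3 uint8, blue, green, red; 480x640 float32, m along the optical axis (not along the pixel's ray), 0 where there is no reading.
- viewer.calibration(name): a dict with "K" (3x3 intrinsics, pixels), "dist" ([k1, k2, p1, p2, k3] as OpenCV has them; the pictures are not rectified), "T" (4x4, takes a point from camera to world coordinates); the wrist camera has in their place "hand_eye" (4x4, takes a point from camera to tool coordinates, whose origin is the TCP and whose axes are the flange's). Camera axes: x right, y up, looking along -z (the intrinsics and any distortion apply to the point x, -y, -z); pixel columns grow to the right and rows downward; lengths in m; the calibration is good to about 2 mm. A picture is of the moment at which its call begins: read the wrist's pose just before it. calibration takes no time and is no camera call.
- env.sign_off(): hands the job in; it is judged then, once.
The state is a dict: "time_s": time; "qpos": joint angles; "joint_velocities": joint speeds; "effort": joint torques, N m; "tool_pos": TCP position; "tool_rot": TCP orientation; "force": force on the tool from outside, world axes, zero at the start; "wrist_torque": the same for the moment, N m; "grip_width": finger opening in m; "grasp_force": force on a finger pad.
Only numpy, scipy, OpenCV 4.12 (cv2) and the standard library are available. Lean on these libraries where they do the work, as an engineer would, in place of code of your own. Each camera call takes 0.05 s, during which the arm holds its last target. There are 200 camera calls.

## Working session

There is one attempt and no reset: what is moved stays moved. The work goes in short steps, Python scripts to look and compute and a tool call to move; the robot and the scene stay as the last step left them, time stands still between calls to the robot, and variables do not carry over. Pictures are saved under pics/ and viewed, at most 14 in all, crops included, and the job is handed in when it is done.

Besides the shell and the picture viewer there is one more tool, called after "Call:" as a command line: name --argument value ..., lists and objects as JSON in quotes. arm_command: Moves the arm, as the interface text tells. Its arguments: {"type":"object","properties":{"series":{"type":"array"},"grip":{"type":"number"},"grip_force":{"type":"number"}},"required":["series"]}

```bash
mkdir -p pics
cat > h.py <<'E'
import numpy as np, cv2
from scipy.spatial.transform import Rotation as Ro
from cell import env, viewer
def tool():
    o=env.get_obs(); T=np.eye(4); T[:3,:3]=Ro.from_euler('xyz',o['tool_rot'],degrees=True).as_matrix(); T[:3,3]=o['tool_pos']; return T
def shot(n):
    Tt=tool(); im,d=viewer.read_camera(n); c=viewer.calibration(n)
    T=c['T'] if n!='wrist' else Tt@np.array(c['hand_eye'])
    return im,d,np.array(c['K']),np.array(c['dist']),np.array(T)
def cloud(s):
    im,d,K,D,T=s
    v,u=np.mgrid[0:480,0:640]
    p=cv2.undistortPoints(np.stack([u,v],-1).reshape(-1,1,2).astype(np.float64),K,D).reshape(480,640,2)
    P=np.stack([p[...,0]*d,-p[...,1]*d,-d],-1)
    W=P@T[:3,:3].T+T[:3,3]; W[d<=0]=np.nan
    return W
E
python3 - <<'E'
from h import *
print(env.get_obs())
for n in('scene','side'):
    s=shot(n); cv2.imwrite(f'pics/{n}0.png',s[0]); np.savez(f'{n}0.npz',im=s[0],W=cloud(s)); print(s[4])
print(viewer.calibration('wrist'))
E
```

```text
{'time_s': 0.0, 'qpos': array([72.19855868, 18.43865641, -4.01745513, 83.17440853,  1.29625876,
       78.54042072, -3.2582982 ]), 'joint_velocities': array([ 0.00253145,  0.04948758, -0.02546717, -0.02129738,  0.04660237,
       -0.0676099 , -0.00856946]), 'effort': array([ 4.98676254e-04, -4.91289675e+01, -4.03712187e-01, -3.12531531e+01,
       -6.38311403e-02,  4.38601209e-02,  1.63949699e-04]), 'tool_pos': array([ 0.20720422, -0.6154869 ,  0.2091707 ]), 'tool_rot': array([-1.79891835e+02,  6.34195087e-03,  1.86149645e+01]), 'force': array([ 0.21135133,  0.37166415, -0.30480382]), 'wrist_torque': array([ 0.00475501, -0.01358054, -0.05123393]), 'grasp_force': 0.0, 'grip_width': 0.08732357755852051}
[[ 0.07195859 -0.84447508  0.53073893  1.0958094 ]
 [ 0.99734203  0.05481869 -0.04799782  0.00314573]
 [ 0.01143854  0.53278209  0.84617516  0.92650123]
 [ 0.          0.          0.          1.        ]]
[[-0.92466759  0.24569567 -0.29090117  0.20489637]
 [-0.38073322 -0.6079384   0.69674466  0.87956827]
 [-0.00566285  0.75501294  0.65568544  0.8184687 ]
 [ 0.          0.          0.          1.        ]]
{'K': array([[406.08355637,   0.        , 320.34842361],
       [  0.        , 406.08355637, 236.6694922 ],
       [  0.        ,   0.        ,   1.        ]]), 'dist': array([0.00538196, 0.        , 0.        , 0.        , 0.        ]), 'hand_eye': array([[-1.75005312e-03,  9.63056942e-01,  2.69292153e-01,
         7.54593110e-02],
       [ 9.99997999e-01,  1.94637933e-03, -4.62042822e-04,
         1.45846288e-03],
       [-9.69118228e-04,  2.69290806e-01, -9.63058421e-01,
        -1.73403769e-01],
       [ 0.00000000e+00,  0.00000000e+00,  0.00000000e+00,
         1.00000000e+00]])}
```

View pics/scene0.png

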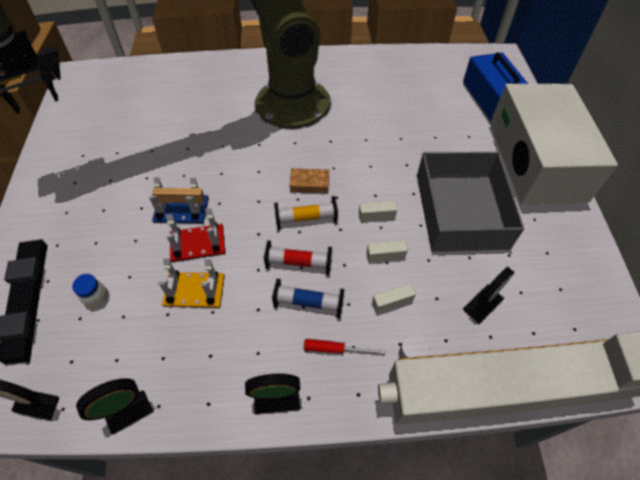

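View pics/side0.png

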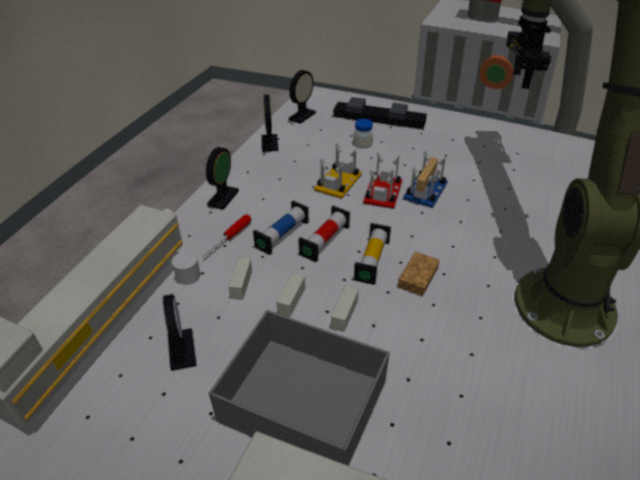

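The scene picture shows three tubes (yellow at pixel 306,213; red at 298,258; blue at 308,299), three white blocks (378,211; 387,250; 393,296) and the bin at (468,200). The mirror stands at (490,295). The cradles are blue, with a strip, at (180,205), red, empty, at (197,240) and yellow, empty, at (193,288). The side view agrees.

```bash
cat >> h.py <<'E'
def rect(P):
    r=cv2.minAreaRect((P[:,:2]*1000).astype(np.float32)); b=cv2.boxPoints(r)
    e=b[1]-b[0]; f=b[2]-b[1]
    l=e if np.hypot(*e)>np.hypot(*f) else f
    a=np.degrees(np.arctan2(l[1],l[0])); a=(a+90)%180-90
    return np.round(r[0],1),np.round(sorted(r[1]),1),round(a,1)
def blobs(W,zl,zh,m=None,amin=60):
    k=(W[...,2]>zl)&(W[...,2]<zh)
    if m is not None:k&=m
    n,L,S,C=cv2.connectedComponentsWithStats(k.astype(np.uint8))
    return [(L==i,C[i].round(),S[i,4]) for i in range(1,n) if S[i,4]>=amin]
E
python3 - <<'E'
from h import *
for n in('scene','side'):
    z=np.load(n+'0.npz'); W=z['W']; im=z['im']; hsv=cv2.cvtColor(im,cv2.COLOR_BGR2HSV)
    print(n)
    for zl,zh in((.012,.3),(.033,.046)):
      for L,C,A in blobs(W,zl,zh,amin=40):
        if A>8000: continue
        P=W[L]; print(zl,C,A,*rect(P),'z',np.round(np.nanpercentile(P[:,2],[5,50,95]),3))
    H,S,V=cv2.split(hsv)
    for c,m in dict(red=((H<6)|(H>174)),yellow=(H>18)&(H<30),blue=(H>105)&(H<125)).items():
      for L,C,A in blobs(W,-.01,.06,m&(S>150)&(V>60),40):
        P=W[L]; print(c,C,A,*rect(P),'z',np.round(np.nanpercentile(P[:,2],[5,50,95]),3))
E
```

```text
scene
0.012 [16. 11.] 558 [ -581.2 -1029. ] [ 14.2 170. ] -5.1 z [0.016 0.057 0.118]
0.012 [622.  39.] 2956 [-158.1 1126.1] [ 17.4 391.5] -0.2 z [0.02  0.093 0.199]
0.012 [291.  72.] 5688 [18.8 -1.6] [189.6 219.2] 88.9 z [0.014 0.144 0.288]
0.012 [53. 87.] 168 [ 201.9 -547.9] [44.1 50.4] 19.3 z [0.227 0.263 0.299]
0.012 [ 11. 101.] 188 [ 236.1 -658.5] [15.  53.2] 5.8 z [0.225 0.26  0.286]
0.012 [470. 200.] 5204 [431.8 415.4] [203.4 247. ] -1.9 z [0.017 0.057 0.09 ]
0.012 [310. 179.] 814 [323.8  34.5] [ 61.3 100. ] 85.1 z [0.016 0.028 0.031]
0.012 [188. 241.] 4501 [ 504.5 -256.7] [165.9 337.5] 12.6 z [0.012 0.033 0.084]
0.012 [306. 212.] 1038 [434.6  20.1] [ 54.3 150.7] -85.9 z [0.022 0.04  0.051]
0.012 [377. 209.] 608 [434.8 193.9] [33.7 90.5] -87.7 z [0.016 0.039 0.043]
0.012 [ 20. 301.] 3669 [ 621.3 -638. ] [ 73.6 303.6] 6.4 z [0.017 0.031 0.052]
0.012 [298. 257.] 1183 [558.8  -4. ] [ 52.1 150.5] 79.5 z [0.023 0.041 0.051]
0.012 [386. 250.] 669 [551.9 199.1] [33.  90.3] -87.3 z [0.016 0.039 0.043]
0.012 [491. 293.] 860 [694.9 401.5] [48.1 90.7] -52.0 z [0.012 0.1   0.14 ]
0.012 [ 9
[... 6903 characters left out ...]
 0.04  0.045]
red [383. 194.] 387 [ 484.1 -235.9] [ 80.5 122.2] -85.6 z [0.005 0.011 0.014]
red [238. 226.] 261 [763.2  43.8] [19.2 82.3] 79.6 z [0.01  0.02  0.026]
red [328. 230.] 259 [551.6  -2. ] [28.4 63.9] 81.2 z [0.026 0.039 0.044]
yellow [333. 173.] 55 [ 639.5 -261.2] [28.8 43.5] -45.7 z [0.009 0.011 0.014]
yellow [340. 185.] 378 [ 611.1 -236.3] [ 82.7 124.5] 84.2 z [0.004 0.011 0.015]
yellow [374. 248.] 262 [430.5  20.6] [33.2 62.7] -85.2 z [0.033 0.04  0.044]
yellow [ 98. 334.] 784 [835. 424.] [ 12.5 494.3] 89.8 z [0.048 0.052 0.054]
blue [434. 194.] 153 [ 361.7 -284.6] [ 37.9 120.9] 84.7 z [0.007 0.01  0.014]
blue [284. 224.] 228 [654.4  14.7] [27.1 59.2] 77.1 z [0.028 0.039 0.043]
```

```bash
cat >> h.py <<'E'
def plan(*wps,start=None):
    """wps (x,y,z mm, yaw deg). prints per call: final tool shift mm, turn rad"""
    o=env.get_obs()
    p=np.array([*np.array(o['tool_pos'])*1000,o['tool_rot'][2]]) if start is None else np.array(start,float)
    for w in wps:
        w=np.array(w,float); d=w-p; d[3]=(d[3]+180)%360-180
        n=max(1,int(np.ceil(max(np.linalg.norm(d[:3])/235,abs(d[3])/41))))
        for i in range(n):
            a=np.radians(p[3]); q=d/n
            sx=q[0]*np.cos(a)+q[1]*np.sin(a); sy=q[0]*np.sin(a)-q[1]*np.cos(a)
            print('call shift',np.round([sx,sy,-q[2]],1),'turn',round(-np.radians(q[3]),3))
            p=p+q
E
python3 -c "
from h import *
plan((385,-286,210,85))"
```

```text
call shift [ 136.8 -127.8   -0.4] turn -0.579
call shift [184.5 -32.   -0.4] turn -0.579
```

Call:
arm_command --series '[[[27, -25, 0], -0.116], [[55, -51, 0], -0.232], [[82, -77, 0], -0.348], [[109, -102, 0], -0.463], [[137, -128, 0], -0.579]]' --grip -1

```text
time_s: 0.6
tool_pos: [0.2967, -0.4495, 0.2098]
tool_rot: [-180.0, 0.0, 52.0]
force: [1.7, 0.3, 0.4]
grip_width: 0.0873
grasp_force: 0.0
```

Call:
arm_command --series '[[[40, -7, 0], -0.13], [[85, -15, 0], -0.27], [[135, -24, 0], -0.42], [[185, -32, 0], -0.579], [[185, -32, 0], -0.579]]'

```text
time_s: 1.1
tool_pos: [0.3895, -0.2787, 0.2104]
tool_rot: [179.9, -0.1, 85.8]
force: [0.2, 0.1, 0.5]
grip_width: 0.0868
grasp_force: 0.0
```

Run:
```python
from h import *
o=env.get_obs(); print(o['tool_pos'],o['tool_rot'],o['time_s'])
s=shot('wrist'); W=cloud(s); cv2.imwrite('pics/w1.png',s[0]); np.savez('w1.npz',im=s[0],W=W)
H,S,V=cv2.split(cv2.cvtColor(s[0],cv2.COLOR_BGR2HSV))
for L,C,A in blobs(W,.07,.1,None,100): print('hi',C,A,*rect(W[L]),np.median(W[L][:,2]))
for c,m in dict(red=((H<6)|(H>174)),yellow=(H>18)&(H<30),blue=(H>105)&(H<125)).items():
  L=m&(S>150)&(W[...,2]>.008)&(W[...,2]<.016); P=W[L]
  if len(P)>50: print(c,len(P),*rect(P))
```

```text
[ 0.38950824 -0.27872327  0.21040668] [ 1.79930868e+02 -1.07702335e-01  8.57735898e+01] 1.1
hi [598.  91.] 482 [ 597.8 -199.6] [13.9 18.6] -5.1 0.07809806948797246
hi [475. 102.] 689 [ 507.7 -200. ] [13.9 18.2] 6.7 0.08154366830663196
hi [411. 114.] 402 [ 462.7 -205. ] [13.9 17.5] 6.6 0.0821725555503402
hi [315. 227.] 3709 [ 387.2 -288.3] [ 19.5 119.5] 85.0 0.0767827593054593
hi [285. 186.] 496 [ 367.8 -249.8] [14.4 16.8] -5.5 0.08095722684118245
hi [346. 187.] 487 [ 412.6 -253.9] [14.2 17.1] -6.1 0.08123249865242055
hi [575. 214.] 424 [ 589.2 -288.8] [14.5 16.7] -6.6 0.07799049856889836
hi [630. 214.] 394 [ 632.5 -292.4] [13.5 14.3] 83.0 0.0768335806220421
hi [485. 222.] 615 [ 517.9 -289.3] [15. 18.] 8.1 0.08096591883736082
hi [425. 232.] 398 [ 473.  -294.3] [14.8 17.2] 7.5 0.079774590087548
hi [285. 296.] 458 [ 358.9 -339.1] [14.9 16.8] -5.6 0.08032753791652508
hi [342. 297.] 452 [ 404.2 -343.4] [14.8 17. ] -5.9 0.08000508938094006
red 8805 [ 489.7 -247.1] [ 82.7 127.9] -83.5
yellow 9113 [ 615.3 -246. ] [ 85.  127.1] 84.7
blue 4340 [ 385.8 -296. ] [ 81.  126.8] 84.5
```

```bash
python3 -c "
from h import *
o=env.get_obs(); print(o['tool_pos'],o['tool_rot'],o['time_s'])
plan((387,-288.5,210,84.7),(387,-288.5,55,84.7),(387,-288.5,200,84.7),(430,-60,200,90),(430,150,170,90),(375,405,150,90))"
```

```text
[ 0.3876141  -0.28220067  0.21031415] [1.79991097e+02 2.79857150e-04 8.54231578e+01] 1.15
call shift [-6.3 -0.1  0.3] turn 0.013
call shift [  0.   0. 155.] turn -0.0
call shift [   0.    0. -145.] turn -0.0
call shift [231.5  21.7  -0. ] turn -0.093
call shift [210.   0.  30.] turn -0.0
call shift [127.5 -27.5  10. ] turn -0.0
call shift [127.5 -27.5  10. ] turn -0.0
```

Call:
arm_command --series '[[[-2.3, 2.2, 0], 0], [[-2.3, 2.2, 40], 0], [[-2.3, 2.2, 80], 0], [[-2.3, 2.2, 120], 0], [[-2.3, 2.2, 155], 0]]'

```text
time_s: 1.65
tool_pos: [0.3859, -0.2901, 0.053]
tool_rot: [-179.9, -0.0, 84.7]
force: [-0.1, -0.8, 0.1]
grip_width: 0.0867
grasp_force: 0.0
```

Call:
arm_command --series '[[[0, 0, 0], 0], [[0, 0, 0], 0], [[0, 0, 0], 0], [[0, 0, 0], 0], [[0, 0, 0], 0]]' --grip 1 --grip_force 30

```text
time_s: 2.15
tool_pos: [0.3886, -0.2892, 0.0568]
tool_rot: [179.9, 0.1, 84.9]
force: [-0.6, 0.4, -0.2]
grip_width: 0.0552
grasp_force: 0.0
```

Call:
arm_command --series '[[[0, 0, 0], 0], [[0, 0, -20], 0], [[0, 0, -60], 0], [[0, 0, -105], 0], [[0, 0, -145], 0]]'

```text
time_s: 2.65
tool_pos: [0.3878, -0.2883, 0.2027]
tool_rot: [179.9, 0.1, 85.0]
force: [1.1, -0.7, -0.6]
grip_width: 0.0152
grasp_force: 0.0
```

Call:
arm_command --series '[[[0, 0, 0], 0], [[0, 0, 0], 0], [[0, 0, 0], 0], [[0, 0, 0], 0], [[0, 0, 0], 0]]' --grip -0.4

```text
time_s: 3.15
tool_pos: [0.3871, -0.2879, 0.199]
tool_rot: [-179.9, -0.1, 85.0]
force: [-0.2, 0.4, -0.3]
grip_width: 0.0472
grasp_force: 0.0
```

Run:
```python
from h import *
o=env.get_obs(); print(o['tool_pos'],o['tool_rot'],o['time_s'],o['grip_width'])
s=shot('wrist'); W=cloud(s); cv2.imwrite('pics/w2.png',s[0])
for L,C,A in blobs(W,.05,.1,None,100): print('hi',C,A,*rect(W[L]),np.nanpercentile(W[L][:,2],[5,50,95]))
```

```text
[ 0.38707972 -0.28786018  0.19898266] [-1.79891435e+02 -8.04943736e-02  8.49668738e+01] 3.15 0.04718932481545357
hi [606.  72.] 961 [ 597.3 -199.3] [14.6 17.2] -4.7 [0.05281199 0.07453961 0.0901566 ]
hi [484.  84.] 788 [ 507.4 -200. ] [14.  17.7] 6.1 [0.07394801 0.08168096 0.09033124]
hi [414.  99.] 556 [ 462.6 -205. ] [14.  17.2] 6.4 [0.05579454 0.07842424 0.09027006]
hi [318. 218.] 4107 [ 386.8 -288.3] [ 20.  119.6] 84.7 [0.07541723 0.07680045 0.07796732]
hi [285. 175.] 559 [ 367.6 -249.8] [14.3 16.9] -5.4 [0.0713263  0.08062846 0.09011283]
hi [349. 176.] 549 [ 412.7 -253.9] [14.2 16.8] -6.0 [0.07310157 0.0810169  0.09003089]
hi [583. 200.] 790 [ 589.7 -288.7] [14.2 17.8] -5.2 [0.05251084 0.07400686 0.09017416]
hi [635. 198.] 202 [ 632.3 -292.4] [14.3 14.9] -6.9 [0.05067559 0.05597994 0.07390533]
hi [495. 210.] 751 [ 517.4 -288.9] [14.6 17.8] 5.9 [0.06123609 0.07986669 0.08997049]
hi [430. 221.] 560 [ 472.8 -294.2] [14.8 17.3] 6.1 [0.05521328 0.07751891 0.09002173]
hi [287. 289.] 562 [ 359.1 -339.2] [14.8 16.8] -6.0 [0.05934265 0.07877046 0.08980762]
hi [346. 290.] 553 [ 404.2 -343.4] [14.6 16.9] -4.8 [0.06038469 0.07880347 0.0897702 ]
hi [617. 385.] 305 [ 629.8 -456.8] [19.3 19.5] 63.2 [0.06264937 0.069327   0.07052605]
```

View pics/w2.png

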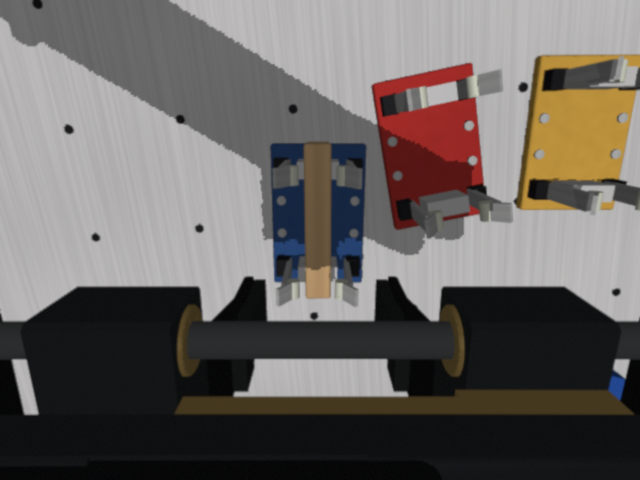

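The strip is untouched in the blue cradle (317,220), and the red (435,145) and yellow (575,130) cradles are empty. I lifted before the fingers had closed, because they move at about 80 mm/s. I'll try again.

Call:
arm_command --series '[[[0, 0, 35], 0], [[0, 0, 75], 0], [[0, 0, 115], 0], [[0, 0, 144], 0], [[0, 0, 144], 0]]'

```text
time_s: 3.7
tool_pos: [0.3844, -0.2858, 0.052]
tool_rot: [-179.6, -0.3, 85.0]
force: [-0.5, 1.0, -0.8]
grip_width: 0.0607
grasp_force: 0.0
```

Call:
arm_command --series '[[[0, 0, 0], 0], [[0, 0, 0], 0], [[0, 0, 0], 0], [[0, 0, 0], 0], [[0, 0, 0], 0]]' --grip 1 --grip_force 35

```text
time_s: 4.2
tool_pos: [0.3881, -0.2888, 0.0571]
tool_rot: [179.9, 0.1, 85.0]
force: [-0.6, 0.3, 0.2]
grip_width: 0.0287
grasp_force: 0.0
```

Call:
arm_command --series '[[[0, 0, 0], 0], [[0, 0, 0], 0], [[0, 0, 0], 0], [[0, 0, -10], 0], [[0, 0, -30], 0]]'

```text
time_s: 4.7
tool_pos: [0.3865, -0.2874, 0.0855]
tool_rot: [-179.8, -0.1, 85.0]
force: [-0.6, 0.4, 0.3]
grip_width: 0.0199
grasp_force: 34.5
```

Call:
arm_command --series '[[[0, 0, -30], 0], [[0, 0, -70], 0], [[0, 0, -115], 0], [[0, 0, -115], 0], [[0, 0, -115], 0]]'

```text
time_s: 5.2
tool_pos: [0.3882, -0.2887, 0.2027]
tool_rot: [179.9, 0.1, 85.0]
force: [0.0, 0.1, -0.5]
grip_width: 0.0197
grasp_force: 34.5
```

```bash
python3 -c "
from h import *
plan((460,-70,201,88),(440,160,180,90),(365,415,150,90),start=(387.5,-288.5,201,85))"
```

```text
call shift [224.   53.2  -0. ] turn -0.052
call shift [229.2 -28.   21. ] turn -0.035
call shift [127.5 -37.5  15. ] turn -0.0
call shift [127.5 -37.5  15. ] turn -0.0
```

Call:
arm_command --series '[[[40, 10, 0], -0.01], [[86, 20, 0], -0.02], [[132, 31, 0], -0.03], [[178, 42, 0], -0.04], [[224, 53, 0], -0.052]]'

```text
time_s: 5.7
tool_pos: [0.4592, -0.0679, 0.1997]
tool_rot: [-179.9, -0.0, 87.9]
force: [0.3, -0.5, -1.6]
grip_width: 0.0198
grasp_force: 34.5
```

Call:
arm_command --series '[[[46, -5, 4], -0.01], [[92, -11, 8], -0.02], [[138, -17, 12], -0.03], [[184, -22, 16], -0.03], [[229, -28, 21], -0.035]]'

```text
time_s: 6.2
tool_pos: [0.4389, 0.1614, 0.1788]
tool_rot: [-179.9, 0.1, 89.9]
force: [0.5, -0.9, 0.4]
grip_width: 0.0198
grasp_force: 34.5
```

Call:
arm_command --series '[[[45, -13, 0], 0], [[90, -26, 0], 0], [[135, -40, 0], 0], [[180, -53, 0], 0], [[215, -63, 0], 0]]'

```text
time_s: 6.7
tool_pos: [0.3753, 0.3769, 0.1789]
tool_rot: [-179.9, 0.0, 90.1]
force: [0.4, 0.2, 0.2]
grip_width: 0.0199
grasp_force: 34.5
```

Call:
arm_command --series '[[[25, -8, 20], 0], [[40, -12, 50], 0], [[40, -12, 85], 0], [[40, -12, 115], 0], [[40, -12, 115], 0]]'

```text
time_s: 7.2
tool_pos: [0.3622, 0.4115, 0.0599]
tool_rot: [-179.5, 0.4, 90.0]
force: [-0.8, -0.7, -0.3]
grip_width: 0.0196
grasp_force: 34.5
```

Call:
arm_command --series '[[[0, 0, 0], 0], [[0, 0, 0], 0], [[0, 0, 0], 0], [[0, 0, 0], 0], [[0, 0, -20], 0]]' --grip 0.1

```text
time_s: 7.7
tool_pos: [0.3651, 0.4135, 0.0842]
tool_rot: [-179.9, 0.1, 89.9]
force: [-0.3, 0.0, -0.2]
grip_width: 0.0388
grasp_force: 0.0
```

Call:
arm_command --series '[[[0, 0, -30], 0], [[0, 0, -60], 0], [[0, 0, -100], 0], [[0, 0, -120], 0], [[0, 0, -120], 0]]' --grip -0.5

```text
time_s: 8.2
tool_pos: [0.3669, 0.417, 0.2091]
tool_rot: [179.7, -0.2, 89.9]
force: [-0.8, 0.3, 0.5]
grip_width: 0.0641
grasp_force: 0.0
```

```bash
cat >> h.py <<'E'
def survey(n='scene'):
    s=shot(n); W=cloud(s); off={'scene':(-1.5,2),'side':(1.5,-2)}[n]
    H,S,V=cv2.split(cv2.cvtColor(s[0],cv2.COLOR_BGR2HSV))
    roi=(W[...,0]>.36)&(W[...,0]<.8)&(W[...,1]>-.15)&(W[...,1]<.3)
    for L,C,A in blobs(W,.016,.06,roi,100):
        r=rect(W[L]); m=L&(S>150); h=np.median(H[m]) if m.sum()>50 else -1
        print(n,C,A,r[0]+off,r[1],r[2],'hue',h)
    roi=(W[...,0]>.32)&(W[...,0]<.545)&(W[...,1]>.325)&(W[...,1]<.505)
    for L,C,A in blobs(W,.018,.15,roi,60): print(' inbin',C,A,*rect(W[L]),np.nanmedian(W[L][:,2]).round(3))
    return s
E
python3 -c "
from h import *
o=env.get_obs(); print(o['tool_pos'],o['tool_rot'],o['time_s'],o['grip_width'])
s=survey(); cv2.imwrite('pics/s1.png',s[0])"
```

```text
[0.36690092 0.41702118 0.20913594] [179.68202885  -0.23302791  89.93104531] 8.2 0.06410939591652955
scene [306. 212.] 1027 [432.8  22. ] [ 52.9 150.6] -85.5 hue 20.0
scene [377. 209.] 574 [433.6 195.8] [32.5 91.3] -88.1 hue -1
scene [298. 257.] 1174 [558.3  -2.4] [ 50.2 150.9] 79.5 hue 1.0
scene [386. 249.] 637 [550.3 201.5] [32.5 90.7] -87.9 hue -1
scene [307. 297.] 1291 [661.2  14.4] [ 52.8 150.4] 76.4 hue 110.0
scene [393. 297.] 692 [671.4 199.4] [31.2 92. ] -75.2 hue -1
scene [414. 342.] 343 [783.  221.6] [31.  54.2] 89.8 hue -1
scene [323. 346.] 438 [768.   40.6] [25.4 82.7] 80.4 hue 1.0
 inbin [457. 176.] 539 [338.6 422.6] [ 36.9 129.7] -89.9 0.025
```

Call:
arm_command --series '[[[-40, 12, 12], -0.007], [[-80, 25, 24], -0.014], [[-120, 37, 36], -0.021], [[-160, 50, 48], -0.028], [[-200, 62, 60], -0.035]]'

```text
time_s: 8.75
tool_pos: [0.4271, 0.2125, 0.1437]
tool_rot: [-179.9, 0.1, 91.9]
force: [1.4, 0.0, -1.2]
grip_width: 0.0651
grasp_force: 0.0
```

Call:
arm_command --series '[[[-19.7, 5.8, 35], 0], [[-19.7, 5.8, 75], 0], [[-19.7, 5.8, 110], 0], [[-19.7, 5.8, 130], 0], [[-19.7, 5.8, 130], 0]]'

```text
time_s: 9.25
tool_pos: [0.4302, 0.1941, 0.0116]
tool_rot: [-179.5, 0.1, 92.0]
force: [0.2, 0.2, 0.8]
grip_width: 0.0651
grasp_force: 0.0
```

Call:
arm_command --series '[[[0, 0, 0], 0], [[0, 0, 0], 0], [[0, 0, 0], 0], [[0, 0, 0], 0], [[0, 0, 0], 0]]' --grip 1

```text
time_s: 9.75
tool_pos: [0.4344, 0.1955, 0.0158]
tool_rot: [179.9, 0.0, 91.9]
force: [-0.1, 0.7, -0.4]
grip_width: 0.0331
grasp_force: 0.0
```

Call:
arm_command --series '[[[0, 0, 0], 0], [[0, 0, -25], 0], [[0, 0, -65], 0], [[0, 0, -105], 0], [[0, 0, -140], 0]]'

```text
time_s: 10.25
tool_pos: [0.4338, 0.1959, 0.1569]
tool_rot: [180.0, 0.0, 92.0]
force: [1.0, -0.1, -0.2]
grip_width: 0.0295
grasp_force: 35.0
```

Call:
arm_command --series '[[[44, -4, 0], 0], [[88, -8, 0], 0], [[132, -12, 0], 0], [[176, -16, 0], 0.01], [[220, -21, 0], 0.035]]'

```text
time_s: 10.75
tool_pos: [0.4055, 0.4159, 0.1547]
tool_rot: [-180.0, 0.0, 89.8]
force: [0.5, -0.0, -0.3]
grip_width: 0.0296
grasp_force: 35.0
```

Call:
arm_command --series '[[[0, 0, 20], 0], [[0, 0, 50], 0], [[0, 0, 80], 0], [[0, 0, 85], 0], [[0, 0, 85], 0]]'

```text
time_s: 11.25
tool_pos: [0.405, 0.4142, 0.0696]
tool_rot: [-179.9, 0.1, 89.9]
force: [-0.2, 0.5, -0.3]
grip_width: 0.0297
grasp_force: 35.0
```

Call:
arm_command --series '[[[0, 0, 0], 0], [[0, 0, 0], 0], [[0, 0, 0], 0], [[0, 0, -10], 0], [[0, 0, -40], 0]]' --grip -0.1

```text
time_s: 11.75
tool_pos: [0.4045, 0.413, 0.1092]
tool_rot: [-179.8, 0.2, 89.9]
force: [0.5, 0.5, 0.2]
grip_width: 0.0473
grasp_force: 0.0
```

Call:
arm_command --series '[[[0, 0, -40], 0], [[0, 0, -80], 0], [[0, 0, -95], 0], [[0, 0, -95], 0], [[0, 0, -95], 0]]' --grip -0.5

```text
time_s: 12.25
tool_pos: [0.4054, 0.4141, 0.2047]
tool_rot: [-180.0, 0.1, 89.9]
force: [-0.5, 0.3, -0.1]
grip_width: 0.0645
grasp_force: 0.0
```

```bash
python3 -c "
from h import *
o=env.get_obs(); print(o['tool_pos'],o['tool_rot'],o['time_s'],o['grip_width'])
s=survey()
plan((548,290,160,92.2),(550.3,201.5,15,92.2),start=(405,415,205,90))"
```

```text
[0.40540701 0.41413753 0.20466226] [-1.79999069e+02  5.74259424e-02  8.99309690e+01] 12.25 0.06450091884473444
scene [306. 212.] 1027 [433.5  22.2] [ 52.6 150.8] -85.5 hue 20.0
scene [298. 257.] 1172 [557.5  -2.2] [ 51.4 150.8] 79.9 hue 1.0
scene [386. 249.] 630 [550.8 201.5] [32.3 90.8] -87.1 hue -1
scene [307. 297.] 1293 [661.5  14.6] [ 51.1 149.6] 75.9 hue 110.0
scene [393. 297.] 695 [671.7 199.3] [32.1 91.5] -73.6 hue -1
scene [414. 342.] 347 [783.  221.8] [30.8 54.6] 89.9 hue -1
scene [323. 346.] 450 [768.4  43. ] [26.2 87.6] 79.4 hue 1.0
 inbin [456. 176.] 527 [338.7 423.6] [ 37.1 132.4] -89.8 0.025
 inbin [462. 196.] 575 [409.1 413. ] [33.1 92.7] -89.5 0.043
call shift [-125.  143.   45.] turn -0.038
call shift [-88.5  -1.1 145. ] turn -0.0
```

Call:
arm_command --series '[[[-25, 28, 9], -0.008], [[-50, 57, 18], -0.016], [[-75, 86, 27], -0.024], [[-100, 114, 36], -0.03], [[-125, 143, 45], -0.038]]'

```text
time_s: 12.8
tool_pos: [0.5483, 0.2876, 0.1577]
tool_rot: [-179.8, 0.1, 92.2]
force: [0.1, 0.1, 0.2]
grip_width: 0.0655
grasp_force: 0.0
```

Call:
arm_command --series '[[[-44, 0, 0], 0], [[-88.5, -1, 20], 0], [[-88.5, -1, 60], 0], [[-88.5, -1, 105], 0], [[-88.5, -1, 145], 0]]'

```text
time_s: 13.3
tool_pos: [0.549, 0.1992, 0.0115]
tool_rot: [-179.8, 0.1, 92.0]
force: [0.3, -0.9, -0.3]
grip_width: 0.0647
grasp_force: 0.0
```

Call:
arm_command --series '[[[0, 0, 0], 0], [[0, 0, 0], 0], [[0, 0, 0], 0], [[0, 0, 0], 0], [[0, 0, 0], 0]]' --grip 1

```text
time_s: 13.8
tool_pos: [0.5518, 0.2016, 0.0169]
tool_rot: [179.8, -0.0, 92.1]
force: [0.3, 0.5, 0.2]
grip_width: 0.0333
grasp_force: 0.0
```

Call:
arm_command --series '[[[0, 0, 0], 0], [[0, 0, -25], 0], [[0, 0, -65], 0], [[0, 0, -105], 0], [[0, 0, -140], 0]]'

```text
time_s: 14.3
tool_pos: [0.5507, 0.2013, 0.1575]
tool_rot: [179.9, 0.0, 92.1]
force: [-0.1, 1.1, -0.7]
grip_width: 0.0292
grasp_force: 35.0
```

```bash
python3 -c "
from h import *
plan((455,415,155,90),start=(550.3,201.5,155,92.2))
plan((545,270,160,105),(671.5,199.5,150,105.5),start=(455,415,205,90))"
```

```text
call shift [217. -87.  -0.] turn 0.038
call shift [-145.   90.   45.] turn -0.262
call shift [-100.8  103.9   10. ] turn -0.009
```

Call:
arm_command --series '[[[43, -17, 0], 0], [[87, -35, 0], 0], [[130, -52, 0], 0], [[174, -70, 0], 0.01], [[217, -87, 0], 0.038]]'

```text
time_s: 14.8
tool_pos: [0.4548, 0.4161, 0.1556]
tool_rot: [180.0, 0.0, 89.9]
force: [0.6, 0.6, -0.3]
grip_width: 0.0294
grasp_force: 35.0
```

Call:
arm_command --series '[[[0, 0, 20], 0], [[0, 0, 50], 0], [[0, 0, 80], 0], [[0, 0, 85], 0], [[0, 0, 85], 0]]'

```text
time_s: 15.3
tool_pos: [0.4553, 0.4143, 0.0699]
tool_rot: [-179.9, 0.1, 89.9]
force: [-0.2, -0.2, 0.3]
grip_width: 0.0294
grasp_force: 35.0
```

Call:
arm_command --series '[[[0, 0, 0], 0], [[0, 0, 0], 0], [[0, 0, 0], 0], [[0, 0, -10], 0], [[0, 0, -40], 0]]' --grip -0.1

```text
time_s: 15.8
tool_pos: [0.4547, 0.413, 0.109]
tool_rot: [-179.8, 0.2, 89.9]
force: [-0.3, 0.4, -0.4]
grip_width: 0.0471
grasp_force: 0.0
```

Call:
arm_command --series '[[[0, 0, -40], 0], [[0, 0, -80], 0], [[0, 0, -95], 0], [[0, 0, -95], 0], [[0, 0, -95], 0]]' --grip -0.5

```text
time_s: 16.3
tool_pos: [0.4555, 0.4142, 0.2047]
tool_rot: [-180.0, 0.1, 89.9]
force: [-0.2, 0.0, -0.2]
grip_width: 0.0649
grasp_force: 0.0
```

```bash
python3 -c "
from h import *
o=env.get_obs(); print(o['tool_pos'],o['tool_rot'],o['time_s'],o['grip_width'])
s=survey()"
```

```text
[0.45554517 0.41422415 0.20466204] [-1.79992597e+02  5.43405481e-02  8.99356539e+01] 16.3 0.06488630645937546
scene [306. 212.] 1025 [432.1  22. ] [ 52.3 150.7] -85.3 hue 20.0
scene [298. 257.] 1170 [558.6  -2.3] [ 51.9 150.5] 80.7 hue 1.0
scene [307. 297.] 1290 [661.2  14.5] [ 51.2 149.9] 75.7 hue 110.0
scene [393. 297.] 696 [671.4 199.3] [31.4 91.4] -75.1 hue -1
scene [414. 342.] 340 [783.3 221.5] [30.5 54.1] -88.8 hue -1
scene [323. 346.] 447 [768.   40.9] [25.8 83.4] 80.3 hue 1.0
 inbin [456. 176.] 515 [338.8 419.1] [ 37.6 124.1] 89.8 0.025
 inbin [464. 204.] 1167 [434.7 412.3] [85.2 91.8] -89.0 0.043
```

Call:
arm_command --series '[[[-29, 18, 9], -0.05], [[-58, 36, 18], -0.1], [[-87, 54, 27], -0.15], [[-116, 72, 36], -0.21], [[-145, 90, 45], -0.262]]'

```text
time_s: 16.85
tool_pos: [0.5451, 0.2676, 0.1578]
tool_rot: [-179.8, 0.0, 105.1]
force: [0.4, 0.4, 0.1]
grip_width: 0.0655
grasp_force: 0.0
```

Call:
arm_command --series '[[[-30, 31, 3], 0], [[-60, 62, 6], 0], [[-90, 92, 10], 0], [[-101, 104, 10], 0], [[-101, 104, 40], 0]]'

```text
time_s: 17.35
tool_pos: [0.6762, 0.1964, 0.1206]
tool_rot: [179.8, -0.0, 104.6]
force: [0.6, 1.2, -0.3]
grip_width: 0.0652
grasp_force: 0.0
```

Call:
arm_command --series '[[[0, 0, 35], 0], [[0, 0, 70], 0], [[0, 0, 95], 0], [[0, 0, 105], 0], [[0, 0, 105], 0]]'

```text
time_s: 17.85
tool_pos: [0.6701, 0.1982, 0.0123]
tool_rot: [-179.7, -0.0, 105.0]
force: [-0.3, -0.9, 0.6]
grip_width: 0.0654
grasp_force: 0.0
```

Call:
arm_command --series '[[[0, 0, 0], 0], [[0, 0, 0], 0], [[0, 0, 0], 0], [[0, 0, 0], 0], [[0, 0, 0], 0]]' --grip 1

```text
time_s: 18.35
tool_pos: [0.6724, 0.1989, 0.0158]
tool_rot: [180.0, 0.0, 104.9]
force: [-0.0, -0.1, 0.2]
grip_width: 0.033
grasp_force: 0.0
```

Call:
arm_command --series '[[[0, 0, 0], 0], [[0, 0, -25], 0], [[0, 0, -65], 0], [[0, 0, -105], 0], [[0, 0, -150], 0]]'

```text
time_s: 18.85
tool_pos: [0.6714, 0.1985, 0.1658]
tool_rot: [-179.9, 0.0, 105.0]
force: [0.8, -0.8, -0.4]
grip_width: 0.0295
grasp_force: 35.0
```

```bash
python3 -c "
from h import *
plan((520,240,165,90),(500,415,155,90),start=(671.5,199.5,165,105))"
```

```text
call shift [  78.3 -135.9   -0. ] turn 0.262
call shift [175. -20.  10.] turn -0.0
```

Call:
arm_command --series '[[[16, -27, 0], 0.05], [[32, -54, 0], 0.1], [[47, -81, 0], 0.15], [[63, -108, 0], 0.21], [[78, -136, 0], 0.262]]'

```text
time_s: 19.35
tool_pos: [0.5191, 0.2395, 0.165]
tool_rot: [-180.0, 0.0, 89.8]
force: [-0.3, 0.3, -0.1]
grip_width: 0.0294
grasp_force: 35.0
```

Call:
arm_command --series '[[[44, -5, 2], 0], [[88, -10, 5], 0], [[132, -15, 8], 0], [[175, -20, 10], 0], [[175, -20, 10], 0]]'

```text
time_s: 19.85
tool_pos: [0.4951, 0.4222, 0.1552]
tool_rot: [-179.8, -0.3, 90.6]
force: [-1.0, 1.0, 0.1]
grip_width: 0.0298
grasp_force: 35.0
```

Call:
arm_command --series '[[[0, 0, 20], 0], [[0, 0, 50], 0], [[0, 0, 80], 0], [[0, 0, 85], 0], [[0, 0, 85], 0]]'

```text
time_s: 20.35
tool_pos: [0.5004, 0.4133, 0.0696]
tool_rot: [-179.9, 0.1, 89.9]
force: [-0.5, 0.0, -0.4]
grip_width: 0.0296
grasp_force: 35.0
```

Call:
arm_command --series '[[[0, 0, 0], 0], [[0, 0, 0], 0], [[0, 0, 0], 0], [[0, 0, -10], 0], [[0, 0, -40], 0]]' --grip -0.1

```text
time_s: 20.85
tool_pos: [0.4997, 0.4125, 0.1088]
tool_rot: [-179.8, 0.2, 89.9]
force: [0.6, -0.6, -0.2]
grip_width: 0.0474
grasp_force: 0.0
```

Call:
arm_command --series '[[[0, 0, -40], 0], [[0, 0, -80], 0], [[0, 0, -95], 0], [[0, 0, -95], 0], [[0, 0, -95], 0]]' --grip -0.6

```text
time_s: 21.35
tool_pos: [0.5006, 0.4137, 0.2046]
tool_rot: [-180.0, 0.1, 89.9]
force: [-0.2, 0.5, -0.1]
grip_width: 0.0688
grasp_force: 0.0
```

```bash
python3 -c "
from h import *
o=env.get_obs(); print(o['tool_pos'],o['tool_rot'],o['time_s'],o['grip_width'])
s=survey(); cv2.imwrite('pics/s2.png',s[0])
plan((450,150,200,94),(433,21.5,150,94.5),start=(500,415,205,90))"
```

```text
[0.50055285 0.41373467 0.20464782] [-1.79990599e+02  5.35924225e-02  8.99462390e+01] 21.35 0.06878005191253955
scene [306. 212.] 1022 [430.8  22. ] [ 53.5 150.8] -85.8 hue 20.0
scene [298. 257.] 1176 [557.7  -2.3] [ 51.7 151.2] 79.2 hue 1.0
scene [307. 297.] 1282 [661.1  14.8] [ 51.5 149.8] 76.3 hue 110.0
scene [414. 342.] 347 [783.2 221.5] [30.7 54.2] -88.1 hue -1
scene [323. 346.] 441 [768.7  41.8] [26.1 85.6] 78.7 hue 1.0
 inbin [457. 176.] 543 [339.  430.7] [ 38.2 146.4] -89.7 0.025
 inbin [466. 209.] 1510 [468.6 401.8] [115.8 152.3] 0.2 0.044
call shift [-132.5  -25.     2.5] turn -0.035
call shift [-131.5  -29.6    2.5] turn -0.035
call shift [-127.   -25.9   50. ] turn -0.009
```

View pics/s2.png

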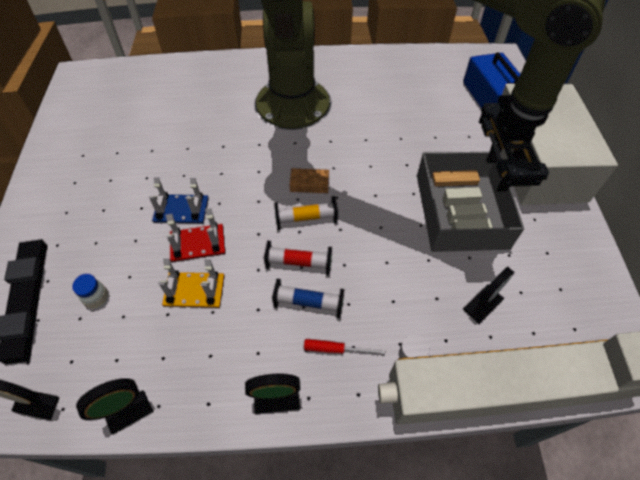

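All the packing lies in the bin: the strip at (455,180) and the blocks around (466,210). The mirror is untouched at (490,295). Next is the yellow tube (306,213).

Call:
arm_command --series '[[[-33, -6, 0], -0.007], [[-76, -14, 1], -0.014], [[-120, -22, 2], -0.025], [[-160, -30, 2], -0.035], [[-200, -38, 2], -0.035]]'

```text
time_s: 21.9
tool_pos: [0.4611, 0.2117, 0.201]
tool_rot: [-179.8, 0.0, 91.9]
force: [0.4, -0.5, 0.6]
grip_width: 0.0698
grasp_force: 0.0
```

```bash
python3 -c "
from h import *
plan((432.5,21.5,130,94.5),start=(462,215,203,92))"
```

```text
call shift [-192.4  -36.2   73. ] turn -0.044
```

Call:
arm_command --series '[[[-45, -9, 10], -0.01], [[-90, -18, 20], -0.02], [[-135, -26, 35], -0.03], [[-175, -34, 50], -0.04], [[-192, -36, 73], -0.044]]'

```text
time_s: 22.4
tool_pos: [0.4316, 0.0155, 0.1289]
tool_rot: [-179.9, 0.2, 94.0]
force: [-0.5, 0.1, 0.3]
grip_width: 0.0695
grasp_force: 0.0
```

Call:
arm_command --series '[[[0, 0, 20], 0], [[0, 0, 55], 0], [[0, 0, 90], 0], [[0, 0, 110], 0], [[0, 0, 114], 0]]'

```text
time_s: 22.9
tool_pos: [0.4292, 0.0214, 0.0128]
tool_rot: [-179.6, -0.2, 94.5]
force: [-0.7, -0.1, 0.1]
grip_width: 0.0695
grasp_force: 0.0
```

Call:
arm_command --series '[[[0, 0, 0], 0], [[0, 0, 0], 0], [[0, 0, 0], 0], [[0, 0, 0], 0], [[0, 0, 0], 0]]' --grip 1 --grip_force 58

```text
time_s: 23.4
tool_pos: [0.4336, 0.0207, 0.0169]
tool_rot: [179.9, 0.1, 94.5]
force: [-0.3, 0.7, 0.8]
grip_width: 0.0372
grasp_force: 0.4
```

Call:
arm_command --series '[[[0, 0, 0], 0], [[0, 0, 0], 0], [[0, 0, -25], 0], [[0, 0, -65], 0], [[0, 0, -105], 0]]'

```text
time_s: 23.9
tool_pos: [0.4319, 0.0217, 0.1214]
tool_rot: [-179.9, -0.1, 94.5]
force: [-0.1, -2.3, -1.8]
grip_width: 0.0329
grasp_force: 56.4
```

```bash
python3 -c "
from h import *
o=env.get_obs(); print(o['tool_pos'],o['tool_rot'],o['grip_width'])
plan((500,-120,200,90),(615,-246,200,84.6),start=(432.5,21.5,121,94.5))"
```

```text
[0.4318624  0.02167947 0.12138707] [-1.79875544e+02 -1.11793881e-01  9.45312977e+01] 0.032879636540200465
call shift [-146.4   56.2  -79. ] turn 0.079
call shift [-126.  115.   -0.] turn 0.094
```

Call:
arm_command --series '[[[-29, 11, -30], 0.01], [[-58, 22, -55], 0.03], [[-88, 34, -70], 0.05], [[-117, 45, -79], 0.065], [[-146, 56, -79], 0.079]]'

```text
time_s: 24.4
tool_pos: [0.5013, -0.1218, 0.2012]
tool_rot: [179.9, 0.1, 89.9]
force: [0.5, 0.1, -2.7]
grip_width: 0.0324
grasp_force: 56.3
```

Call:
arm_command --series '[[[-32, 29, 0], 0.02], [[-63, 57, 0], 0.05], [[-95, 86, 0], 0.07], [[-126, 115, 0], 0.094], [[-126, 115, 0], 0.094]]'

```text
time_s: 24.9
tool_pos: [0.6162, -0.2526, 0.1962]
tool_rot: [-179.9, -0.1, 84.1]
force: [-0.9, -0.5, -3.1]
grip_width: 0.0326
grasp_force: 56.3
```

Call:
arm_command --series '[[[0, 0, 0], 0], [[0, 0, 0], 0], [[0, 0, 0], 0], [[0, 0, 0], 0], [[0, 0, 0], 0]]'

```text
time_s: 25.4
tool_pos: [0.6149, -0.246, 0.2009]
tool_rot: [180.0, 0.1, 84.6]
force: [-0.3, -1.1, -2.8]
grip_width: 0.0321
grasp_force: 56.3
```

```bash
cat >> h.py <<'E'
def look(pic=None):
    o=env.get_obs(); print(np.round(o['tool_pos']*1000,1),o['tool_rot'].round(2),o['time_s'],o['grip_width'].round(4) if hasattr(o['grip_width'],'round') else o['grip_width'])
    s=shot('wrist'); W=cloud(s)
    if pic: cv2.imwrite(pic,s[0])
    for L,C,A in blobs(W,.065,.1,None,100): print('hi',C,A,*rect(W[L]))
    H,S,V=cv2.split(cv2.cvtColor(s[0],cv2.COLOR_BGR2HSV))
    for c,m in dict(red=((H<6)|(H>174)),yellow=(H>18)&(H<30),blue=(H>105)&(H<125)).items():
      P=W[m&(S>150)&(W[...,2]>.008)&(W[...,2]<.016)]
      if len(P)>50: print(c,len(P),*rect(P))
    return s,W
E
python3 -c "
from h import *
look('pics/w3.png')"
```

```text
[ 614.9 -246.   200.9] [1.7997e+02 7.0000e-02 8.4590e+01] 25.4 0.03210692828674231
hi [167. 175.] 446 [ 508.2 -199.5] [14.  17.2] 6.2
hi [103. 189.] 745 [ 462.7 -204.6] [14.1 19.3] 5.4
hi [  7. 256.] 317 [ 370.7 -249.5] [13.  14.7] 87.9
hi [ 60. 256.] 514 [ 412.9 -253.6] [14.9 16.9] -4.0
hi [201. 280.] 217 [ 516.6 -284.4] [10.8 16.9] -13.9
hi [632. 301.] 492 [ 862.9 -335. ] [14.5 42.9] -67.2
hi [ 24. 364.] 238 [ 361.  -342.2] [11.5 14.6] -37.2
red 8239 [ 491.3 -246.3] [ 83.1 127.6] -83.7
yellow 95 [ 615.4 -260.4] [82.3 82.6] 84.4
blue 4927 [ 388.3 -284.1] [ 83.6 105.9] 84.5
```

View pics/w3.png

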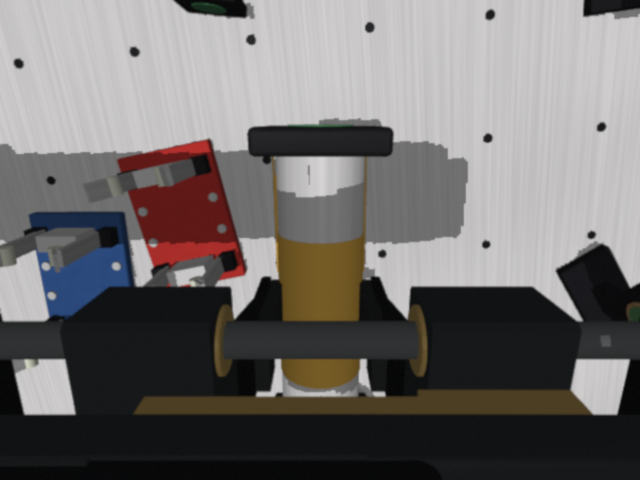

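The tube is held straight, with its far end plate at (320,140) and its yellow sleeve between the fingers. The yellow cradle is hidden beneath it. I'll check that the tube is level.

```bash
cat >> h.py <<'E'
def held():
    T=tool(); s=shot('wrist'); W=cloud(s); Q=(W-T[:3,3])@T[:3,:3]*1000   # tool frame mm
    m=(abs(Q[...,1])<6)&(Q[...,2]<40)&(Q[...,2]>-60)&(Q[...,0]>18)&(Q[...,0]<62)
    P=Q[m]; c=np.polyfit(P[:,0],P[:,2],1); print('tilt rad %.3f, top z at x=0: %.1f  n=%d'%(c[0],c[1],len(P)))
    m=(abs(Q[...,1])<30)&(Q[...,2]<40)&(Q[...,2]>-60)&(Q[...,0]>62)&(Q[...,0]<105); P=Q[m]
    print('end plate x %s y %s zmin %s'%tuple(np.nanpercentile(P[:,i],[3,97]).round(1) for i in range(3)))
    for a in(25,40,55):
        m=(abs(Q[...,0]-a)<4)&(abs(Q[...,1])<22)&(Q[...,2]<15)&(Q[...,2]>-60); print(a,'barrel y',np.nanpercentile(Q[m][:,1],[1,99]).round(1))
E
python3 -c "
from h import *
held()"
```

```text
tilt rad 0.010, top z at x=0: -25.1  n=3607
end plate x [62.4 72.1] y [-20.9  24.9] zmin [-33.2 -21.1]
25 barrel y [-15.4  19.6]
40 barrel y [-15.   19.1]
55 barrel y [-15.   19.1]
```

Call:
arm_command --series '[[[0, -1, 30], 0], [[0, -1, 60], 0], [[0, -1, 90], 0], [[0, -1, 105], 0], [[0, -1, 108], 0]]'

```text
time_s: 26.0
tool_pos: [0.6127, -0.246, 0.0903]
tool_rot: [-179.8, -0.0, 84.6]
force: [0.1, -0.1, -2.5]
grip_width: 0.0323
grasp_force: 56.3
```

Call:
arm_command --series '[[[0, 0, 3], 0], [[0, 0, 6], 0], [[0, 0, 9], 0], [[0, 0, 12], 0], [[0, 0, 14], 0]]'

```text
time_s: 26.5
tool_pos: [0.6143, -0.2463, 0.0784]
tool_rot: [180.0, 0.0, 84.6]
force: [0.6, 1.2, -1.3]
grip_width: 0.0327
grasp_force: 56.5
```

Call:
arm_command --series '[[[0, 0, 2], 0], [[0, 0, 4], 0], [[0, 0, 6], 0], [[0, 0, 8], 0], [[0, 0, 10], 0]]'

```text
time_s: 27.0
tool_pos: [0.6156, -0.2465, 0.0709]
tool_rot: [179.8, 0.1, 84.6]
force: [-2.9, 1.1, 7.4]
grip_width: 0.0327
grasp_force: 57.6
```

Call:
arm_command --series '[[[0, 0, 3], 0], [[0, 0, 6], 0], [[0, 0, 9], 0], [[0, 0, 12], 0], [[0, 0, 14], 0]]'

```text
time_s: 27.5
tool_pos: [0.6139, -0.2461, 0.0531]
tool_rot: [-180.0, -0.0, 84.6]
force: [2.6, 0.3, -4.4]
grip_width: 0.0322
grasp_force: 56.3
```

Call:
arm_command --series '[[[0, 0, 1], 0], [[0, 0, 1], 0], [[0, 0, 1], 0], [[0, 0, 1], 0], [[0, 0, 1], 0]]'

```text
time_s: 28.0
tool_pos: [0.6138, -0.246, 0.0524]
tool_rot: [-180.0, -0.0, 84.6]
force: [3.0, 0.0, -11.0]
grip_width: 0.0326
grasp_force: 55.4
```

Call:
arm_command --series '[[[0, 0, 0], 0], [[0, 0, 0], 0], [[0, 0, 0], 0], [[0, 0, 0], 0], [[0, 0, 0], 0]]' --grip -0.6

```text
time_s: 28.5
tool_pos: [0.6144, -0.2463, 0.054]
tool_rot: [180.0, 0.0, 84.6]
force: [0.2, -0.0, 0.0]
grip_width: 0.0643
grasp_force: 0.0
```

Call:
arm_command --series '[[[0, 0, -20], 0], [[0, 0, -60], 0], [[0, 0, -100], 0], [[0, 0, -140], 0], [[0, 0, -150], 0]]'

```text
time_s: 29.0
tool_pos: [0.6166, -0.2461, 0.2091]
tool_rot: [179.6, 0.1, 84.6]
force: [0.4, 0.6, 0.2]
grip_width: 0.0692
grasp_force: 0.0
```

Call:
arm_command --series '[[[-20, -20, 0], 0], [[-50, -30, 0], 0], [[-50, -30, 0], 0], [[-50, -30, 0], 0], [[-50, -30, 0], 0]]'

```text
time_s: 29.5
tool_pos: [0.5799, -0.2918, 0.2031]
tool_rot: [-180.0, -0.1, 84.6]
force: [-0.3, 0.2, 1.0]
grip_width: 0.0698
grasp_force: 0.0
```

```bash
python3 -c "
from h import *
s,W=look('pics/w4.png')
T=tool()
H,S,V=cv2.split(cv2.cvtColor(s[0],cv2.COLOR_BGR2HSV))
m=(W[...,2]>.03)&(W[...,0]>.58)&(W[...,0]<.66)&(W[...,1]<-.14)&(W[...,1]>-.35)
m2=m&(H>18)&(H<30)&(S>150); print('sleeve',rect(W[m2]),np.nanpercentile(W[m2][:,2],[50,90,99]))
a=np.radians(84.6); u=np.array([np.cos(a),np.sin(a)]); n=np.array([-u[1],u[0]])
d=(W[...,:2]-[.6155,-.246]); l=d@u; t=d@n
for x in(-70,-55,-25,0,25,55,70):
    k=m&(abs(l*1000-x)<3)&(abs(t)<.02); 
    if k.sum()>20: print(x,'top z',np.nanpercentile(W[k][:,2],97).round(4),'t of top',(np.nanmedian(t[k&(W[...,2]>np.nanpercentile(W[k][:,2],70))])*1000).round(1))
"
```

```text
[ 579.9 -291.8  203.1] [-1.800e+02 -5.000e-02  8.463e+01] 29.5 0.06979523543046241
hi [361. 152.] 12470 [ 616.5 -249.2] [ 62.3 149.8] 85.3
hi [203. 105.] 498 [ 507.9 -199.8] [14.  17.2] 6.3
hi [139. 119.] 771 [ 462.8 -204.6] [14.5 18.8] 6.9
hi [ 24. 194.] 834 [ 367.5 -249.5] [14.4 18.3] -6.9
hi [ 91. 193.] 511 [ 412.1 -253.6] [14.1 18. ] -5.5
hi [236. 226.] 424 [ 518.1 -288.9] [14.3 17.3] 6.1
hi [177. 239.] 629 [ 473.  -293.9] [14.4 17.7] 5.9
hi [384. 390.] 495 [ 623.3 -450.3] [13.2 45.3] -5.1
red 9030 [ 491.  -246.6] [ 83.2 127.8] -83.8
yellow 4122 [ 616.7 -245.4] [ 82.1 127.9] 85.1
blue 7357 [ 387.4 -295.6] [ 83.  126.9] 84.3
sleeve (array([ 618.4, -232.6]), array([46.8, 96.5]), np.float32(85.0)) [0.0750094  0.07738867 0.07840146]
-70 top z 0.0849 t of top -2.5
-55 top z 0.2714 t of top -10.1
-25 top z 0.3286 t of top 0.4
0 top z 0.0779 t of top -0.2
25 top z 0.078 t of top -0.6
55 top z 0.0775 t of top -0.5
70 top z 0.0852 t of top -4.7
```

View pics/w4.png

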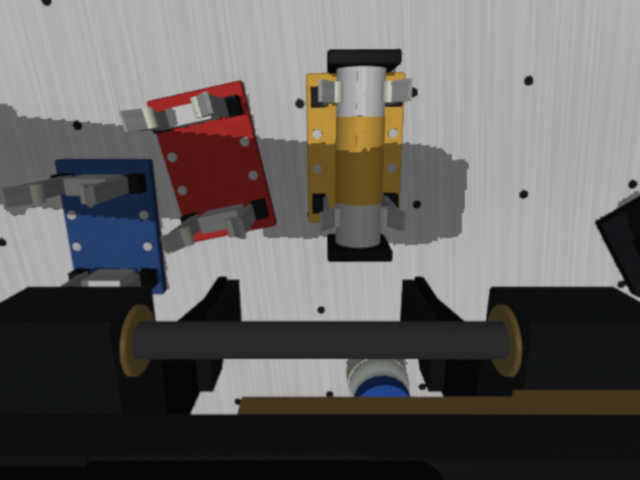

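The yellow tube is home at (360,155): its top is at 78 mm along its length, and it is level and centred between the clips. Next is the red tube.

```bash
python3 -c "
from h import *
s=survey(); survey('side')
plan((557.5,-2.5,180,80),start=(579.5,-293,203,84.6))
plan((530,-130,200,90),(490,-246.5,200,96.4),start=(557.5,-2.5,121,80))"
```

```text
scene [298. 257.] 1176 [557.2  -2. ] [ 53.4 150.8] 79.8 hue 1.0
scene [307. 297.] 1285 [660.5  14.9] [ 52.1 149.7] 76.0 hue 110.0
scene [414. 342.] 343 [782.8 222. ] [31.3 54.6] 89.6 hue -1
scene [323. 346.] 445 [767.7  40.9] [26.  83.5] 81.1 hue 1.0
 inbin [456. 177.] 524 [338.8 420. ] [ 37.5 124. ] 89.9 0.025
 inbin [466. 209.] 1517 [468.5 403.8] [111.  152.4] 0.7 0.044
side [282. 225.] 1029 [661.2  13. ] [ 52.7 154.1] 75.7 hue 107.0
side [325. 231.] 1035 [557.4  -4.6] [ 52.2 155.4] 78.9 hue 2.0
side [237. 225.] 228 [767.   39.5] [23.1 87.6] 81.2 hue 0.0
side [188. 267.] 486 [783.4 221.4] [36.2 58.9] 89.7 hue -1
 inbin [259. 337.] 445 [544.1 362. ] [ 4.5 74. ] 87.5 0.057
 inbin [265. 379.] 1005 [501.2 416.1] [31.5 92.6] -89.4 0.043
 inbin [242. 365.] 77 [544.1 421.4] [ 1.8 31.2] 89.8 0.05
 inbin [288. 387.] 1034 [456.8 415.9] [31.4 92.5] -89.9 0.043
 inbin [315. 397.] 1042 [405.9 416.2] [31.6 92.4] -89.8 0.043
 inbin [350. 414.] 989 [339.7 419. ] [ 29.2 120.9] 89.4 0.024
call shift [143.6 -24.6  11.5] turn 0.04
call shift [142.5 -30.4  11.5] turn 0.04
call shift [-130.3   -4.9  -79. ] turn -0.175
call shift [-116.5  -40.    -0. ] turn -0.112
```

Call:
arm_command --series '[[[29, -5, 0], 0.008], [[58, -10, 2], 0.016], [[86, -15, 4], 0.024], [[115, -20, 8], 0.03], [[144, -25, 12], 0.04]]'

```text
time_s: 30.15
tool_pos: [0.5684, -0.1453, 0.1912]
tool_rot: [180.0, 0.0, 82.3]
force: [0.4, 0.6, 0.2]
grip_width: 0.0693
grasp_force: 0.0
```

Call:
arm_command --series '[[[35, -7, 5], 0.01], [[75, -16, 10], 0.02], [[115, -25, 20], 0.03], [[142, -30, 30], 0.044], [[142, -30, 62], 0.049]]'

```text
time_s: 30.65
tool_pos: [0.5595, 0.0048, 0.132]
tool_rot: [179.6, -0.1, 80.0]
force: [0.7, 1.2, 0.9]
grip_width: 0.0693
grasp_force: 0.0
```

Call:
arm_command --series '[[[0, 0, 20], 0], [[0, 0, 55], 0], [[0, 0, 90], 0], [[0, 0, 110], 0], [[0, 0, 113], 0]]'

```text
time_s: 31.15
tool_pos: [0.5553, -0.0018, 0.0137]
tool_rot: [-179.7, 0.0, 79.6]
force: [0.4, 0.3, -0.3]
grip_width: 0.0697
grasp_force: 0.0
```

Call:
arm_command --series '[[[0, 0, 0], 0], [[0, 0, 0], 0], [[0, 0, 0], 0], [[0, 0, 0], 0], [[0, 0, 0], 0]]' --grip 1

```text
time_s: 31.65
tool_pos: [0.5582, -0.0028, 0.0169]
tool_rot: [179.9, 0.0, 79.4]
force: [-0.3, 0.4, 0.5]
grip_width: 0.0374
grasp_force: 0.0
```

Call:
arm_command --series '[[[0, 0, 0], 0], [[0, 0, 0], 0], [[0, 0, -25], 0], [[0, 0, -65], 0], [[0, 0, -105], 0]]'

```text
time_s: 32.15
tool_pos: [0.5563, -0.0025, 0.1212]
tool_rot: [-179.8, -0.0, 79.5]
force: [0.8, -0.3, -2.3]
grip_width: 0.0324
grasp_force: 56.4
```

```bash
python3 -c "
from h import *
o=env.get_obs(); print(o['tool_pos'],o['tool_rot'],o['grip_width'])
plan((530,-130,200,90),(489.5,-246.5,200,96.4))"
```

```text
[ 0.55634626 -0.00254537  0.1211999 ] [-1.79825324e+02 -8.33847282e-03  7.94773953e+01] 0.032423434646603515
call shift [-130.1   -2.6  -78.8] turn -0.184
call shift [-116.5  -40.5   -0. ] turn -0.112
```

Call:
arm_command --series '[[[-26, 0, -30], -0.03], [[-52, -1, -55], -0.07], [[-78, -2, -70], -0.11], [[-104, -2, -79], -0.15], [[-130, -3, -79], -0.184]]'

```text
time_s: 32.65
tool_pos: [0.5311, -0.1309, 0.2012]
tool_rot: [179.9, 0.1, 90.1]
force: [0.4, -0.2, -2.2]
grip_width: 0.0322
grasp_force: 56.4
```

Call:
arm_command --series '[[[-30, -10, 0], -0.03], [[-60, -20, 0], -0.06], [[-90, -31, 0], -0.09], [[-116.5, -40.5, 0], -0.112], [[-116.5, -40.5, 0], -0.112]]'

```text
time_s: 33.15
tool_pos: [0.4875, -0.2519, 0.199]
tool_rot: [-179.8, 0.1, 96.0]
force: [-0.4, -1.1, -2.2]
grip_width: 0.0325
grasp_force: 56.4
```

Call:
arm_command --series '[[[0, 0, 20], 0], [[0, 0, 50], 0], [[0, 0, 80], 0], [[0, 0, 100], 0], [[0, 0, 100], 0]]'

```text
time_s: 33.65
tool_pos: [0.4878, -0.2446, 0.0968]
tool_rot: [-179.7, -0.3, 96.5]
force: [-1.0, -0.4, -2.5]
grip_width: 0.0323
grasp_force: 56.4
```

```bash
python3 -c "
from h import *
held(); look()"
```

```text
tilt rad -0.018, top z at x=0: -24.3  n=3619
end plate x [62.2 71.2] y [-21.2  24.6] zmin [-33.4 -15.6]
25 barrel y [-15.7  19.4]
40 barrel y [-21.5  19. ]
55 barrel y [-15.4  18.9]
[ 489.3 -245.1   98.9] [-1.7985e+02 -1.6000e-01  9.6460e+01] 33.7 0.03243796342629813
hi [575. 222.] 11769 [ 613.7 -211.9] [57.6 78.9] 73.4
hi [375. 188.] 727 [ 511.4 -199.3] [ 9.3 14.4] -82.6
hi [263. 188.] 881 [ 459.6 -205. ] [11.2 14.4] -84.8
hi [ 72. 253.] 1760 [ 367.1 -249.4] [15.5 18.1] -7.4
hi [167. 267.] 996 [ 412.5 -253.4] [15.  17.2] -4.7
hi [586. 387.] 818 [ 639.2 -292.8] [10.9 15.4] -85.2
hi [ 59. 403.] 691 [ 356.2 -339. ] [11.9 16. ] 87.3
red 2011 [ 488.8 -235.1] [82.1 82.4] 6.4
yellow 7309 [ 599.5 -227.1] [48.7 94. ] 84.8
blue 5140 [ 389.  -267.3] [71.9 83. ] -5.4
```

Call:
arm_command --series '[[[0, 0, 5], 0], [[0, 0, 10], 0], [[0, 0, 14], 0], [[0, 0, 18], 0], [[0, 0, 22], 0]]'

```text
time_s: 34.25
tool_pos: [0.4902, -0.2467, 0.0785]
tool_rot: [-179.9, 0.0, 96.4]
force: [-4.5, 0.4, 5.7]
grip_width: 0.0327
grasp_force: 57.4
```

Call:
arm_command --series '[[[0, 0, 2], 0], [[0, 0, 4], 0], [[0, 0, 6], 0], [[0, 0, 8], 0], [[0, 0, 10], 0]]'

```text
time_s: 34.75
tool_pos: [0.4905, -0.2473, 0.0695]
tool_rot: [-180.0, 0.1, 96.4]
force: [-4.4, -0.8, 7.8]
grip_width: 0.0325
grasp_force: 57.6
```

Call:
arm_command --series '[[[0, 0, 3], 0], [[0, 0, 6], 0], [[0, 0, 9], 0], [[0, 0, 12], 0], [[0, 0, 15], 0]]'

```text
time_s: 35.25
tool_pos: [0.489, -0.2464, 0.0521]
tool_rot: [-179.8, -0.1, 96.4]
force: [-4.1, -1.5, -3.1]
grip_width: 0.0326
grasp_force: 56.3
```

Call:
arm_command --series '[[[0, 0, 0], 0], [[0, 0, 0], 0], [[0, 0, 0], 0], [[0, 0, 0], 0], [[0, 0, 0], 0]]'

```text
time_s: 35.75
tool_pos: [0.4893, -0.2461, 0.0524]
tool_rot: [-179.9, -0.1, 96.4]
force: [-4.0, -1.6, -10.2]
grip_width: 0.0326
grasp_force: 55.4
```

Call:
arm_command --series '[[[0, 0, 0], 0], [[0, 0, 0], 0], [[0, 0, 0], 0], [[0, 0, 0], 0], [[0, 0, 0], 0]]' --grip -0.6

```text
time_s: 36.25
tool_pos: [0.4919, -0.2465, 0.0543]
tool_rot: [179.9, 0.1, 96.4]
force: [-0.0, 0.1, 0.2]
grip_width: 0.064
grasp_force: 0.0
```

Call:
arm_command --series '[[[0, 0, -20], 0], [[0, 0, -60], 0], [[0, 0, -100], 0], [[0, 0, -140], 0], [[0, 0, -150], 0]]'

```text
time_s: 36.75
tool_pos: [0.4935, -0.2469, 0.2083]
tool_rot: [179.6, 0.3, 96.4]
force: [1.0, -0.7, 0.6]
grip_width: 0.0699
grasp_force: 0.0
```

Call:
arm_command --series '[[[-20, 0, 0], 0], [[-50, 0, 0], 0], [[-50, 0, 0], 0], [[-50, 0, 0], 0], [[-50, 0, 0], 0]]'

```text
time_s: 37.25
tool_pos: [0.4958, -0.2953, 0.2019]
tool_rot: [-179.9, -0.1, 96.5]
force: [-0.4, 0.2, -0.2]
grip_width: 0.0694
grasp_force: 0.0
```

```bash
cat >> h.py <<'E'
def home(cx,cy,yaw):
    s=shot('wrist'); W=cloud(s); a=np.radians(yaw); u=np.array([np.cos(a),np.sin(a)]); n=np.array([-u[1],u[0]])
    d=(W[...,:2]*1000-[cx,cy]); l=d@u; t=d@n
    for x in(-70,-55,-25,0,25,55,70):
        k=(W[...,2]>.03)&(W[...,2]<.12)&(abs(l-x)<3)&(abs(t)<16)
        if k.sum()>20: print(x,'top z',np.nanpercentile(W[k][:,2],97).round(4),'t',np.nanmedian(t[k&(W[...,2]>np.nanpercentile(W[k][:,2],70))]).round(1))
E
python3 -c "
from h import *
home(490.6,-246.8,96.4)
s=survey(); survey('side')
o=env.get_obs(); print(o['tool_pos'],o['tool_rot'],o['time_s'])
plan((660,14,180,76),start=(495,-296,203,96.4))
plan((540,-120,200,82),(385,-296.2,200,84.4),start=(661,14,121,76))"
```

```text
-70 top z 0.085 t 3.6
-55 top z 0.0774 t -0.6
-25 top z 0.078 t -0.6
0 top z 0.0779 t -0.3
25 top z 0.0779 t -0.7
55 top z 0.0775 t -0.7
70 top z 0.0854 t 5.8
scene [307. 297.] 1285 [661.   14.8] [ 51.3 149.8] 76.3 hue 109.0
scene [414. 342.] 343 [782.9 222.1] [31.  55.1] -89.7 hue -1
scene [323. 346.] 441 [767.7  40.7] [25.8 82.8] 80.5 hue 1.0
 inbin [457. 176.] 558 [339.2 429. ] [ 38.3 141.5] -89.9 0.025
 inbin [466. 209.] 1518 [468.7 398.9] [120.2 151.4] 0.5 0.044
side [281. 225.] 1018 [661.  13.] [ 51.5 152.3] 76.0 hue 107.0
side [237. 224.] 232 [767.4  39.6] [27.  86.3] 81.7 hue 1.0
side [188. 267.] 475 [783.9 220.2] [35.1 60. ] 89.2 hue -1
 inbin [259. 337.] 443 [543.5 358.8] [ 3.9 67.4] 88.6 0.056
 inbin [242. 365.] 74 [544.  419.5] [ 1.9 29.4] 89.9 0.05
 inbin [265. 379.] 1005 [501.6 416.7] [32.4 91.3] -89.7 0.043
 inbin [288. 387.] 1029 [457.5 415.5] [31.8 92.5] -88.9 0.043
 inbin [315. 397.] 1044 [405.6 416.1] [31.  92.4] -90.0 0.043
 inbin [350. 414.] 991 [339.6 419.3] [ 27.7 120.8] 89.1 0.024
[ 0.49614971 -0.29518187  0.20295498] [-1.79979916e+02 -9.39653945e-03  9.65030242e+01] 37.4
call shift [144.8  99.3  11.5] turn 0.178
call shift [160.1  72.   11.5] turn 0.178
call shift [-159.3  -85.   -79. ] turn -0.105
call shift [-196.1 -129.    -0. ] turn -0.042
```

The red tube is home: level, with its top at 78 mm. Now the blue tube.

Call:
arm_command --series '[[[29, 20, 0], 0.03], [[58, 40, 2], 0.07], [[87, 60, 4], 0.1], [[116, 80, 8], 0.14], [[145, 99, 12], 0.178]]'

```text
time_s: 37.9
tool_pos: [0.5788, -0.1392, 0.1913]
tool_rot: [180.0, 0.0, 86.2]
force: [0.4, -0.7, 0.8]
grip_width: 0.0696
grasp_force: 0.0
```

Call:
arm_command --series '[[[38, 17, 5], 0.04], [[78, 35, 10], 0.08], [[118, 53, 15], 0.13], [[160, 72, 20], 0.177], [[160, 72, 40], 0.177]]'

```text
time_s: 38.4
tool_pos: [0.6627, 0.0258, 0.1535]
tool_rot: [179.8, -0.4, 76.7]
force: [-0.1, 1.4, 0.5]
grip_width: 0.0696
grasp_force: 0.0
```

Call:
arm_command --series '[[[0, 0, 30], 0], [[0, 0, 70], 0], [[0, 0, 110], 0], [[0, 0, 130], 0], [[0, 0, 135], 0]]'

```text
time_s: 38.9
tool_pos: [0.6582, 0.014, 0.0131]
tool_rot: [-179.7, 0.1, 76.1]
force: [0.6, 0.1, 0.5]
grip_width: 0.0696
grasp_force: 0.0
```

Call:
arm_command --series '[[[0, 0, 0], 0], [[0, 0, 0], 0], [[0, 0, 0], 0], [[0, 0, 0], 0], [[0, 0, 0], 0]]' --grip 1

```text
time_s: 39.4
tool_pos: [0.6612, 0.0139, 0.0171]
tool_rot: [179.9, -0.0, 76.1]
force: [0.5, -0.6, -0.0]
grip_width: 0.0375
grasp_force: 0.0
```

Call:
arm_command --series '[[[0, 0, 0], 0], [[0, 0, 0], 0], [[0, 0, -25], 0], [[0, 0, -65], 0], [[0, 0, -105], 0]]'

```text
time_s: 39.9
tool_pos: [0.6593, 0.0138, 0.1208]
tool_rot: [-179.8, 0.0, 76.1]
force: [0.6, 0.6, -1.5]
grip_width: 0.0322
grasp_force: 56.3
```

```bash
python3 -c "
from h import *
o=env.get_obs(); print(o['tool_pos'],o['tool_rot'],o['grip_width'])
plan((540,-120,200,82),(385,-296.2,200,84.4))"
```

```text
[0.659256   0.01381234 0.12081407] [-1.79808075e+02  3.69337685e-02  7.60890963e+01] 0.032193887445296936
call shift [-158.6  -83.6  -79.2] turn -0.103
call shift [-196.1 -129.    -0. ] turn -0.042
```

Call:
arm_command --series '[[[-30, -16, -30], -0.02], [[-62, -33, -55], -0.04], [[-95, -50, -70], -0.06], [[-127, -67, -79], -0.08], [[-159, -84, -79], -0.103]]'

```text
time_s: 40.4
tool_pos: [0.5401, -0.1209, 0.2009]
tool_rot: [179.9, 0.0, 82.0]
force: [0.3, -0.6, -1.8]
grip_width: 0.0324
grasp_force: 56.3
```

Call:
arm_command --series '[[[-36, -24, 0], -0.01], [[-75, -49, 0], -0.02], [[-115, -75, 0], -0.03], [[-155, -102, 0], -0.042], [[-196, -129, 0], -0.042]]'

```text
time_s: 40.9
tool_pos: [0.3837, -0.2969, 0.1998]
tool_rot: [-179.9, 0.0, 84.4]
force: [0.7, -0.1, -2.2]
grip_width: 0.0322
grasp_force: 56.3
```

Call:
arm_command --series '[[[0, 0, 0], 0], [[0, 0, 30], 0], [[0, 0, 60], 0], [[0, 0, 90], 0], [[0, 0, 100], 0]]'

```text
time_s: 41.4
tool_pos: [0.3836, -0.2941, 0.097]
tool_rot: [-179.7, -0.2, 84.4]
force: [-0.6, 0.4, -2.8]
grip_width: 0.0322
grasp_force: 56.3
```

```bash
python3 -c "
from h import *
held(); look()"
```

```text
tilt rad 0.009, top z at x=0: -25.0  n=3628
end plate x [62.5 72.1] y [-20.9  25. ] zmin [-33.2 -23.3]
25 barrel y [-15.4  19.7]
40 barrel y [-21.4  19. ]
55 barrel y [-15.1  18.9]
[ 383.7 -294.1   97. ] [-179.75   -0.25   84.42] 41.45 0.032112074768416966
hi [531. 143.] 28700 [ 491.  -250.4] [ 64.6 148.9] -83.6
hi [264. 190.] 839 [ 363.8 -249.3] [10.7 14.2] 83.4
hi [377. 190.] 831 [ 415.7 -254.3] [10.7 14.2] 83.7
red 9472 [ 468.5 -249. ] [ 41.  128.5] -83.6
yellow 3892 [ 576.5 -244.9] [ 24.5 129.8] -84.7
blue 1831 [ 387.  -282.5] [81.6 81.8] -5.7
```

Call:
arm_command --series '[[[0, -0.8, 5], 0], [[0, -0.8, 10], 0], [[0, -0.8, 14], 0], [[0, -0.8, 18], 0], [[0, -0.8, 22], 0]]'

```text
time_s: 42.0
tool_pos: [0.3848, -0.2964, 0.0784]
tool_rot: [-180.0, 0.0, 84.4]
force: [-3.5, 1.5, 4.9]
grip_width: 0.0321
grasp_force: 57.2
```

Call:
arm_command --series '[[[0, 0, 2], 0], [[0, 0, 4], 0], [[0, 0, 6], 0], [[0, 0, 8], 0], [[0, 0, 10], 0]]'

```text
time_s: 42.5
tool_pos: [0.3854, -0.2971, 0.0696]
tool_rot: [180.0, 0.1, 84.4]
force: [-3.2, 0.7, 8.4]
grip_width: 0.0323
grasp_force: 57.5
```

Call:
arm_command --series '[[[0, 0, 3], 0], [[0, 0, 6], 0], [[0, 0, 9], 0], [[0, 0, 12], 0], [[0, 0, 15], 0]]'

```text
time_s: 43.0
tool_pos: [0.3842, -0.2958, 0.0524]
tool_rot: [-179.9, -0.0, 84.4]
force: [-2.9, -0.1, -3.3]
grip_width: 0.0322
grasp_force: 56.2
```

Call:
arm_command --series '[[[0, 0, 0], 0], [[0, 0, 0], 0], [[0, 0, 0], 0], [[0, 0, 0], 0], [[0, 0, 0], 0]]'

```text
time_s: 43.5
tool_pos: [0.384, -0.2955, 0.0526]
tool_rot: [-179.9, -0.1, 84.4]
force: [-2.7, 0.1, -10.1]
grip_width: 0.0327
grasp_force: 55.3
```

Call:
arm_command --series '[[[0, 0, 0], 0], [[0, 0, 0], 0], [[0, 0, 0], 0], [[0, 0, 0], 0], [[0, 0, 0], 0]]' --grip -0.6

```text
time_s: 44.0
tool_pos: [0.386, -0.2966, 0.054]
tool_rot: [179.9, 0.1, 84.4]
force: [-0.4, -0.4, -0.5]
grip_width: 0.0642
grasp_force: 0.0
```

Call:
arm_command --series '[[[0, 0, -20], 0], [[0, 0, -60], 0], [[0, 0, -100], 0], [[0, 0, -140], 0], [[0, 0, -150], 0]]'

```text
time_s: 44.5
tool_pos: [0.3875, -0.2976, 0.208]
tool_rot: [179.7, 0.3, 84.4]
force: [-0.0, -0.4, -0.4]
grip_width: 0.0696
grasp_force: 0.0
```

Call:
arm_command --series '[[[-20, 0, 0], 0], [[-50, 20, 0], 0], [[-50, 40, 0], 0], [[-50, 40, 0], 0], [[-50, 40, 0], 0]]'

```text
time_s: 45.0
tool_pos: [0.4199, -0.3488, 0.2026]
tool_rot: [-180.0, -0.1, 84.5]
force: [0.4, 0.5, -0.4]
grip_width: 0.07
grasp_force: 0.0
```

```bash
python3 -c "
from h import *
for a in((385.4,-296.6,84.4),(490.6,-246.8,96.4),(615.5,-246,84.6)): print(a);home(*a)
s=shot('wrist'); cv2.imwrite('pics/w5.png',s[0]); s=survey(); cv2.imwrite('pics/s3.png',s[0])"
```

```text
(385.4, -296.6, 84.4)
-70 top z 0.085 t 3.3
-55 top z 0.0775 t -0.8
-25 top z 0.0777 t -1.3
0 top z 0.0779 t -0.7
25 top z 0.0778 t -0.4
55 top z 0.0775 t -0.8
70 top z 0.0852 t 2.8
(490.6, -246.8, 96.4)
-70 top z 0.0853 t 5.0
-55 top z 0.0778 t -0.7
-25 top z 0.0782 t -0.6
0 top z 0.0781 t -0.7
25 top z 0.0781 t -0.8
(615.5, -246, 84.6)
-70 top z 0.0851 t -3.3
-55 top z 0.0777 t -0.1
-25 top z 0.0782 t -0.4
0 top z 0.0784 t 0.1
25 top z 0.078 t -0.3
scene [414. 342.] 344 [782.5 221.9] [31.9 55.4] -89.8 hue -1
scene [324. 346.] 449 [768.4  40.2] [26.  82.7] 78.2 hue 1.0
 inbin [456. 177.] 532 [338.8 417.5] [ 37.2 119.5] 89.9 0.025
 inbin [466. 209.] 1521 [467.6 407.9] [102.8 154.8] 0.0 0.044
```

View pics/w5.png

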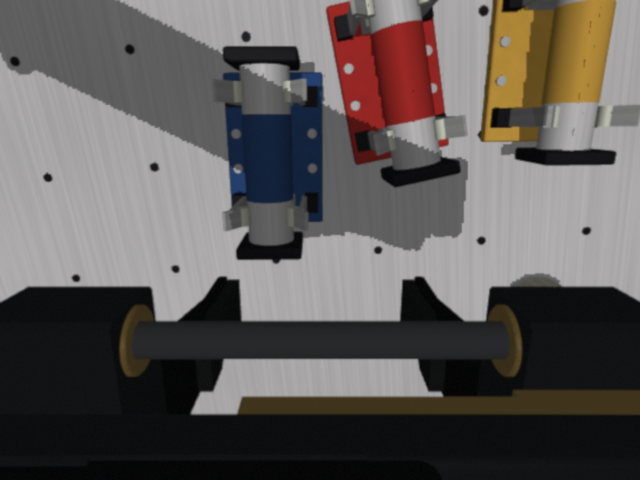

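View pics/s3.png

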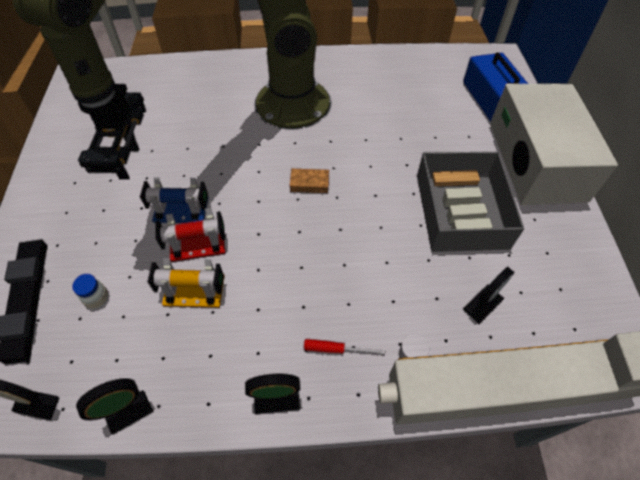

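All three tubes are home under their clips: in the wrist view, blue is at (265,150), red at (400,85) and yellow at (570,70). The strip and the three blocks lie in the bin (455–470, 178–223), the mirror still stands at (490,295), and the arm is clear of everything. I'm handing in.

```bash
python3 -c "
from h import *
print(env.sign_off())"
```

```text
the job is handed in; nothing more can be done
None
```

The job is handed in: the three blocks and the one strip present are in the bin, all three tubes are snapped home in their own cradles, and the mirror is undisturbed; the hand-in call returned no verdict.

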